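# Lever open the sample case and store the sealed carton

## Task

Pick up the spatula, work its blade into the gap under the tab at the front of the sample case's cover, and lever the cover up and over until it stands upright or beyond; do not touch the case or its cover with the gripper or arm before the cover stands open. Then lay the spatula down directly on the bench top, and move the sealed carton from the sealer's catch tray into the open case, right way up and flat on its floor. Leave the jar and the tin where they are.

Things in the scene. Friction and masses are not known exactly. Their poses are not given: they have to be found in the camera images.
- case: Fixed aluminium case with its hinged cover, 140 (x) x 200 (y) x 60 mm high, walls 5 mm. Origin: centre of underside; hinge on the +x side, front -x. Front ledge: 70 mm wide, 16 mm proud, top at 50 mm. Cover 5 mm thick, underside at 60.5 mm when shut; its 60 mm wide tab reaches 16 mm past the front, over the ledge: gap 10 mm high, 16 mm deep, front wall behind it.
- cover (a joint): Hinge of the cover, rad: 0 shut, 1.57 upright, 1.8 at its stop. A stiff hinge: the cover stays where it is left; about 3 N at the tab lifts it.
- tab (a point): Middle of the lower front edge of the cover's tab (moves with the cover), 154 mm from the hinge line.
- case_hinge (a point): Middle of the cover's hinge line, 70 mm to +x of the case's centre and 60.5 mm above the bench, at the level of the shut cover's underside. Axes as the case.
- case_floor (a point): Centre of the case's inner floor (130 x 190 mm), 20 mm above the bench. Axes as the case.
- spatula: Loose spatula, 180 mm long, 0.12 kg: black handle 100 x 18 x 22 mm high, and a straight flat steel blade in front of it (+x), 28 mm wide and 3 mm thick, reaching 80 mm past the handle at the handle's mid-height. Origin: centre of the handle's underside.
- spatula_grip (a point): Point inside the handle to grip, near the centre of mass: 20 mm ahead of the handle's centre, 11 mm above its underside.
- spatula_tip (a point): Middle of the blade's end, 110 mm ahead of spatula_grip at the same height (mid-thickness).
- sealer: Fixed yellow bench carton sealer with a steel catch tray. Origin: under the tray's centre. Tray 180 (x) x 160 (y) mm outside, walls 5 mm thick and 28 mm high, floor 5 mm thick. The housing, 280 x 260 x 270 mm high, stands on the tray's -y side, from 85 mm off the tray's centre.
- carton: Sealed cardboard carton with a paper seal strip along its top, 80 (x) x 42 (y) x 55 mm high, about 0.15 kg, standing in the catch tray. Origin: centre of its underside.
- jar: Bystander: closed glass jar, 68 mm across, 100 mm high. Origin: centre of its underside.
- tin: Bystander: closed steel tin, 68 mm across, 85 mm high. Origin: centre of its underside.
There are look-alikes about, which are no part of the job. There is more than one size of the carton; the one meant has the size given above. Of the things shaped like the spatula, the black one is meant.

How it is judged:
On the way, in this order (a step that is already met when the one before it is completed fails the run):
1. the spatula's blade is lifting the cover (cover at least 0.1 rad up, spatula bearing on it) (value of joint cover between 0.1 and 1.3 rad and contact force between spatula and case above 0.3 N), for 0.1 s.
2. the cover stands open, at least 1.4 rad (value of joint cover above 1.4 rad), for 0.2 s.
At the end, for the whole second after the job is handed in: Cover open 1.4 rad or more; spatula at rest on the bench (handle underside below 16 mm, blade tip below 20 mm); carton at rest inside the case, right way up (0.1 rad), underside within 6 mm of its floor; jar and tin moved less than 40 mm (value of joint cover above 1.4 rad and height (world z) of spatula below 0.016 m and height (world z) of spatula_tip below 0.02 m and linear speed of each of spatula, carton below 0.03 m/s and x of carton in the frame of case_floor between -0.065 and 0.065 m and y of carton in the frame of case_floor between -0.095 and 0.095 m and z of carton in the frame of case_floor between -0.006 and 0.006 m and angle between carton's own z axis and vertical below 0.1 rad); the robot touches nothing.
It fails at once if the gripper or arm touches the case or its cover (over 2 N) while the cover is open less than 1.3 rad (value of joint cover below 1.3 rad and contact force between any of the fingers, the arm and case above 2 N).
It fails at once if the jar is moved 40 mm (distance of jar from where it was at the start of the episode above 0.04 m).
It fails at once if the tin is moved 40 mm (distance of tin from where it was at the start of the episode above 0.04 m).
It also fails if it takes over 67 s, if anything falls off the work surface, if the arm or the gripper's body presses on something with over 40 N, if the wrist force passes 120 N, or if a joint passes its speed limit or range.

## Robot

A 7-joint arm with a two-finger parallel gripper is mounted at the origin on the work surface. World frame = base frame: x ahead of the robot, y to its left, z up, the work surface at z = 0. Lengths are in m, angles in rad, forces in N, time in s.
With the tool pointing down it reaches from about 0.425 to 0.875 m from the base axis. Payload 4.7 kg.
Tool frame: the origin (TCP) lies midway between the tips of the shut fingers; the grasp point (between the pads) lies 19 mm behind it; z points along the fingers, y is the line along which they close (so a half turn about z gives the same grasp; the last joint's range is limited). The gripper opens to 87 mm and grips with 3 to 60 N. Pads are 19 mm wide; open, the fingers measure 117 mm over their backs; the gripper's body (75 mm by 190 mm) begins 51 mm behind the grasp point.
Start: joints at [-1.092, 0.321, -0.07, 1.45, 0.023, 1.371, -0.057], TCP at [0.291, 0.581, 0.223] pointing down, gripper open.
Joint ranges: [-2.86, 2.86], [-0.3, 2.09], [-1.38, 1.24], [0.06, 2.45], [-1.56, 4.7], [0.09, 2.05], [-2.69, 2.69]. Speed limits (rad/s): [2.57, 2.57, 3.14, 3.14, 3.14, 3.14, 3.14].

## Interface

Orientations are given as a rotation vector (axis times angle).
In Python, from bench import ctrl gives the robot as it stands. The module is installed in compiled form; this text tells all that it offers.
- The arm moves only by the tool carry_out, never from a script. Its argument "steps" is a list of rows, each a list of 7 numbers: the turn, a rotation vector about the world's x, y, z in degrees, then the shift along the world's x, y, z in cm, then the opening, from 0 (shut) to 1 (fully open). A call has 1 to 12 rows; each row is the pose to reach, as a shift and turn from the pose commanded when the call began; what a row does not reach only later rows make up. A row lasts 1/10 s, in which the tool goes at most 50 mm and 8.59 degrees, less where a joint would pass 70% of its speed; a pose out of reach is approached as far as the arm can. A call with a gripper value outside its range is refused whole. The fingers move at their own pace and stop on an object; "squeeze" is the grip in N (left out, the last holds). Time passes only in rows, so rows that repeat a pose let the fingers close. It gives the time, the measured TCP pose, the force, the opening and the grip force at its end, in the units of the state.
- ctrl.get_state(): the state, without advancing time (a new reading comes with each control period).
- ctrl.get_image(name): name is "scene" or "top"; returns a dict with "pixels" (400x640x3 uint8, red, green, blue), "camera_matrix" (3x3 intrinsics, pixels), "cam_to_world" (4x4, takes a point from camera to world coordinates). Camera axes: x right, y down, z forward; pixel columns grow to the right and rows downward; lengths in m; the calibration is good to about 2 mm. A picture is of the moment at which its call begins. There is no depth.
- ctrl.close_job(): hands the job in; it is judged then, once.
The state is a dict: "time": time; "joint_positions": joint angles; "qd": joint speeds; "joint_torque": joint torques, N m; "position": TCP position; "tool_rot": TCP orientation; "ft_force": force on the tool from outside, world axes, zero at the start; "torque": the same for the moment, N m; "grip_width": opening from 0.0 (shut) to 1.0 (fully open); "grip_force": force on a finger pad.
Only numpy, scipy, OpenCV 4.12 (cv2) and the standard library are available. Lean on these libraries where they do the work, as an engineer would, in place of code of your own. Each camera call takes 0.05 s, during which the arm holds its last target. There are 200 camera calls.

## Working session

There is one attempt and no reset: what is moved stays moved. The work goes in short steps, Python scripts to look and compute and a tool call to move; the robot and the scene stay as the last step left them, time stands still between calls to the robot, and variables do not carry over. Pictures are saved under pics/ and viewed, at most 11 in all, crops included, and the job is handed in when it is done.

Besides the shell and the picture viewer there is one more tool, called after "Call:" in YAML: its name, and indented under it one key for each argument. carry_out: Moves the arm, as the interface text tells. Its arguments: {"type":"object","properties":{"steps":{"type":"array","items":{"type":"array","items":{"type":"number"}}},"squeeze":{"type":"number"}},"required":["steps"]}

```bash
mkdir -p pics; cat > h.py <<'E'
import numpy as np, cv2
from bench import ctrl
def snap(n,f):
    d=ctrl.get_image(n); cv2.imwrite(f'pics/{f}.png',cv2.cvtColor(d['pixels'],cv2.COLOR_RGB2BGR)); np.savez(f'pics/{f}.npz',K=d['camera_matrix'],T=d['cam_to_world']); return d
def ray(f,u,v):
    z=np.load(f'pics/{f}.npz'); r=np.linalg.inv(z['K'])@[u,v,1]; return z['T'][:3,3], z['T'][:3,:3]@r
def atz(f,u,v,h):
    o,r=ray(f,u,v); return o+r*(h-o[2])/r[2]
def tri(f1,p1,f2,p2):
    a,r=ray(f1,*p1); b,s=ray(f2,*p2); r=r/np.linalg.norm(r); s=s/np.linalg.norm(s)
    t=np.linalg.lstsq(np.c_[r,-s],b-a,rcond=None)[0]; p,q=a+t[0]*r,b+t[1]*s
    return (p+q)/2, np.linalg.norm(p-q)
def proj(f,P):
    z=np.load(f'pics/{f}.npz'); c=np.linalg.inv(z['T'])@np.r_[P,1]; c=z['K']@c[:3]; return c[:2]/c[2]
E
python3 - <<'E'
from h import *
np.set_printoptions(precision=4,suppress=True)
for n in('scene','top'):
    d=snap(n,n+'0'); print(d['camera_matrix'],d['cam_to_world'])
print(ctrl.get_state())
E
```

```text
[[415.946    0.     321.8919]
 [  0.     415.946  190.8445]
 [  0.       0.       1.    ]] [[-0.795   0.4971 -0.3476  0.8881]
 [ 0.6065  0.6605 -0.4426  0.5336]
 [ 0.0096 -0.5627 -0.8266  1.0616]
 [ 0.      0.      0.      1.    ]]
[[361.6268   0.     318.3235]
 [  0.     361.6268 202.0569]
 [  0.       0.       1.    ]] [[ 0.0252 -0.9826  0.1842  0.3161]
 [-0.9996 -0.0223  0.0183 -0.0053]
 [-0.0138 -0.1846 -0.9827  1.0406]
 [ 0.      0.      0.      1.    ]]
{'time': 0.1, 'joint_positions': array([-1.0919,  0.3217, -0.0701,  1.4516,  0.0226,  1.3708, -0.0569]), 'qd': array([-0.0012, -0.0014,  0.0016, -0.0035,  0.0011,  0.0008, -0.0003]), 'joint_torque': array([ -0.0001, -49.2572,  -0.4059, -31.34  ,  -0.0641,   0.0396,
         0.0001]), 'position': array([0.2912, 0.5806, 0.2216]), 'tool_rot': array([-0.7235, -3.0569,  0.0027]), 'ft_force': array([ 0.5427, -0.4036, -0.464 ]), 'torque': array([-0.0099,  0.0235,  0.0098]), 'grip_force': 0.0, 'grip_width': 0.9988600683787593}
```

View pics/scene0.png

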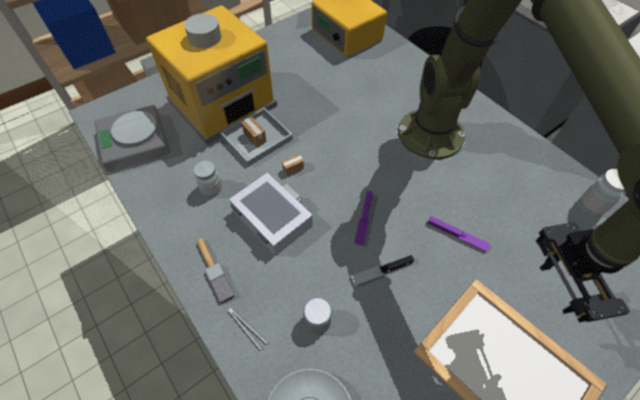

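View pics/top0.png

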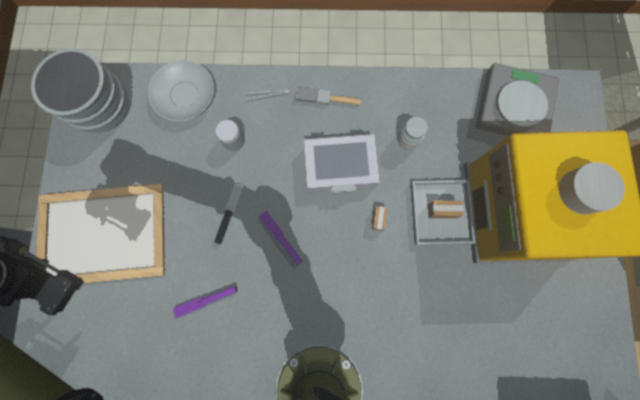

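The scene view shows the black spatula at about (385,270), the case at (270,208), and the tray with the carton at (254,130). In the top view the spatula handle is at (223,227) with its blade end at (237,186). The case is at (341,160) with its tab at (343,188), and the carton is at (446,209). I'll make enlarged crops next.

```bash
python3 - <<'E'
from h import *
s=cv2.imread('pics/scene0.png');t=cv2.imread('pics/top0.png')
def crop(im,x,y,w=80,h=60,k=5):
    c=cv2.resize(im[y:y+h,x:x+w],None,fx=k,fy=k,interpolation=cv2.INTER_CUBIC)
    for i in range(0,w,10): cv2.putText(c,str(x+i),(i*k,8),0,.3,(0,0,255));cv2.line(c,(i*k,10),(i*k,h*k),(0,0,255) if 0 else (90,90,200),1) if i%20==0 else 0
    for j in range(0,h,10): cv2.putText(c,str(y+j),(0,j*k+4),0,.3,(0,200,255))
    for j in range(0,h,20): cv2.line(c,(15,j*k),(w*k,j*k),(90,200,200),1)
    return c
a=np.vstack([np.hstack([crop(s,345,240),crop(t,190,180)]),np.hstack([crop(s,220,105),crop(t,405,172)])])
b=np.vstack([np.hstack([crop(s,225,170,100,80,4),crop(t,290,125,100,80,4)])])
cv2.imwrite('pics/a.png',a);cv2.imwrite('pics/b.png',b)
E
```

```text
(no output)
```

View pics/a.png

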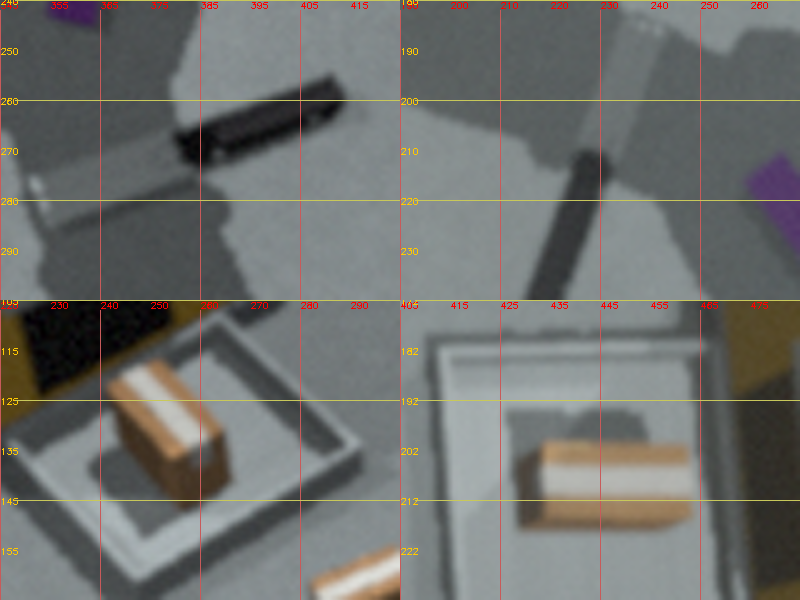

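View pics/b.png

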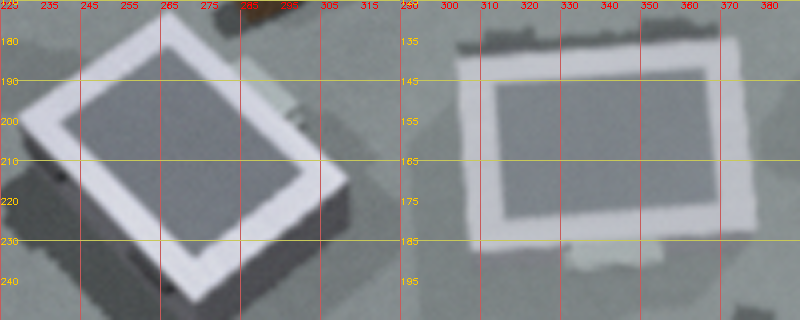

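The enlarged crops gave me these points, for scene and top in turn:
- **Spatula:** tip at (353.5,280.6) and (240,184), handle front at (382,270) and (228.5,210.5).
- **Cover:** four corners read in each view.
- **Carton:** top-face corners read in each view.

```bash
python3 - <<'E'
from h import *
np.set_printoptions(precision=4,suppress=True)
S,T='scene0','top0'
def go(name,ps,pt):
    for a,b in zip(ps,pt): print(name,*tri(S,a,T,b))
go('spat tip,hfront',[(353.5,280.6),(382,269.5),(411,258)],[(240,184),(228.5,210.5),(218.5,242)])
go('case ++,-+,--,+-',[(273.8,245.5),(312,215),(266.3,173),(230,200)],[(304.3,139.5),(308,187.5),(379.3,182.5),(374.5,135)])
go('tab +y,-y',[(300,198.8),(285,185)],[(331.3,191.3),(355.8,190)])
# scene carton corners: order: -x-y? match
ps=[(242,121.4),(252.6,117),(265.6,131.4),(255.6,136)]
pt=[(463,200.6),(463.4,215.2),(433.6,215),(434,200)]
go('carton',ps,pt)
c=np.array([atz(T,*p,.06) for p in pt]);print(c.mean(0),c)
for nm,p in dict(jar=(414,127),tin=(227,130)).items(): print(nm,atz(T,*p,.09))
print('tin scene',atz(S,317,306,.085),'jar',atz(S,205,170,.1))
# handle line at z 11
for p in [(240,184),(228.5,210.5),(218.5,242)]: print(atz(T,*p,.011),atz(T,*p,.022))
for p in [(353.5,280.6),(382,269.5),(411,258)]: print(atz(S,*p,.011),atz(S,*p,.022))
E
```

```text
spat tip,hfront [0.556  0.2484 0.0078] 0.007349471008713348
spat tip,hfront [0.476  0.2737 0.0156] 0.004700747432076821
spat tip,hfront [0.3862 0.2963 0.0102] 0.002109494939345919
case ++,-+,--,+- [0.6783 0.0591 0.0612] 0.00478597390289361
case ++,-+,--,+- [0.5394 0.0439 0.059 ] 0.0034495938827511863
case ++,-+,--,+- [ 0.5598 -0.1558  0.0575] 0.0003688409398245885
case ++,-+,--,+- [ 0.6972 -0.1407  0.0564] 0.005815802967886386
tab +y,-y [ 0.5321 -0.0221  0.054 ] 0.0008257996063438705
tab +y,-y [ 0.538  -0.0906  0.0507] 0.001058633392806821
carton [ 0.5107 -0.3815  0.0607] 0.005873600552776475
carton [ 0.4707 -0.3821  0.0562] 0.006618175507468814
carton [ 0.4703 -0.3022  0.0549] 0.004554382623175602
carton [ 0.5099 -0.3015  0.061 ] 0.007944268420639198
[ 0.4923 -0.3438  0.06  ] [[ 0.5129 -0.3842  0.06  ]
 [ 0.4724 -0.3833  0.06  ]
 [ 0.4711 -0.3025  0.06  ]
 [ 0.5128 -0.305   0.06  ]]
jar [ 0.7119 -0.2476  0.09  ]
tin [0.6929 0.2722 0.09  ]
tin scene [0.6886 0.2684 0.085 ] jar [ 0.7091 -0.2419  0.1   ]
[0.5577 0.2449 0.011 ] [0.5552 0.2422 0.022 ]
[0.4783 0.2732 0.011 ] [0.4766 0.2702 0.022 ]
[0.3869 0.2953 0.011 ] [0.3861 0.2921 0.022 ]
[0.5545 0.252  0.011 ] [0.558  0.2549 0.022 ]
[0.4725 0.2742 0.011 ] [0.4769 0.2769 0.022 ]
[0.3858 0.2972 0.011 ] [0.391  0.2997 0.022 ]
```

Call:
carry_out:
  steps:
    - [0,0,10.9,17.6,-30.8,-8,0.6]
    - [0,0,10.9,17.6,-30.8,-8,0.6]
    - [0,0,10.9,17.6,-30.8,-8,0.6]
    - [0,0,10.9,17.6,-30.8,-8,0.6]
    - [0,0,10.9,17.6,-30.8,-8,0.6]
    - [0,0,10.9,17.6,-30.8,-8,0.6]
    - [0,0,10.9,17.6,-30.8,-8,0.6]
    - [0,0,10.9,17.6,-30.8,-8,0.6]
    - [0,0,10.9,17.6,-30.8,-8,0.6]
    - [0,0,10.9,17.6,-30.8,-13,0.6]
    - [0,0,10.9,17.6,-30.8,-15,0.6]
    - [0,0,10.9,17.6,-30.8,-15,0.6]

```text
time: 1.3
position: [0.4637, 0.2741, 0.0694]
tool_rot: [-0.424, -3.107, 0.006]
ft_force: [-0.4, -0.3, 0.3]
grip_width: 0.599
grip_force: 0.0
```

```bash
python3 - <<'E'
from h import *
from scipy.spatial.transform import Rotation as R
np.set_printoptions(precision=4,suppress=True)
snap('scene','s1');snap('top','t1')
s=ctrl.get_state();print(s['position'],s['joint_positions'],R.from_rotvec(s['tool_rot']).as_matrix())
print(proj('s1',s['position']),proj('t1',s['position']))
a=cv2.imread('pics/s1.png')[200:330,300:460];b=cv2.imread('pics/t1.png')[160:290,150:310]
cv2.imwrite('pics/c.png',cv2.resize(np.hstack([a,b]),None,fx=2.5,fy=2.5,interpolation=2))
E
```

```text
[0.4668 0.2751 0.0732] [-0.6798  0.2168  0.1099  1.8975 -0.0284  1.0282  0.741 ] [[-0.9632  0.2686  0.    ]
 [ 0.2686  0.9632  0.0009]
 [ 0.0002  0.0009 -1.    ]]
[386.9581 258.7537] [221.6047 210.9577]
```

View pics/c.png

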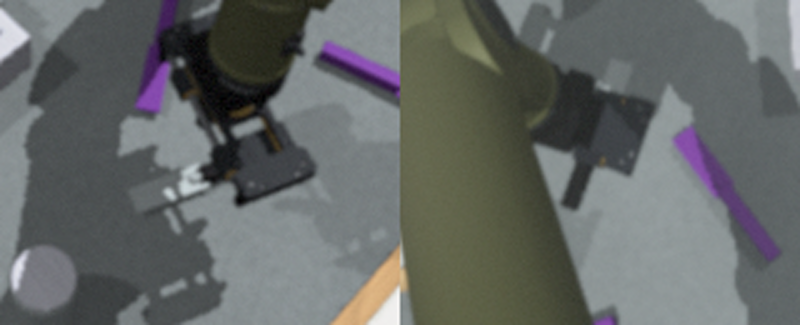

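The picture shows the gripper centred across the handle, with the handle's rear at about (575,195) and the blade ahead. I'll descend and grip.

Call:
carry_out:
  steps:
    - [0,0,0,0,0,-4,0.6]
    - [0,0,0,0,0,-5.5,0.6]
    - [0,0,0,0,0,-6.5,0.6]
    - [0,0,0,0,0,-6.9,0.6]
    - [0,0,0,0,0,-6.9,0.6]
    - [0,0,0,0,0,-6.9,0.6]
    - [0,0,0,0,0,-6.9,0]
    - [0,0,0,0,0,-6.9,0]
    - [0,0,0,0,0,-6.9,0]
    - [0,0,0,0,0,-6.9,0]
    - [0,0,0,0,0,-6.9,0]
    - [0,0,0,0,0,-6.9,0]
  squeeze: 60

```text
time: 2.6
position: [0.4673, 0.2734, 0.004]
tool_rot: [-0.43, -3.112, -0.001]
ft_force: [-1.2, 0.2, 3.2]
grip_width: 0.201
grip_force: 107.2
```

Call:
carry_out:
  steps:
    - [0,0,0,0,0,5,0]
    - [0,0,0,0,0,10,0]
    - [0,0,10,-1.5,-10,12,0]
    - [0,0,21.7,-3.7,-34.1,12,0]
    - [0,0,21.7,-3.7,-34.1,12,0]
    - [0,0,21.7,-3.7,-34.1,12,0]
    - [0,0,21.7,-3.7,-34.1,12,0]
    - [0,0,21.7,-3.7,-34.1,12,0]
    - [0,0,21.7,-3.7,-34.1,12,0]
    - [0,0,21.7,-3.7,-34.1,12,0]
    - [0,0,21.7,-3.7,-34.1,12,0]
    - [0,0,21.7,-3.7,-34.1,12,0]

```text
time: 3.8
position: [0.4303, -0.0669, 0.1233]
tool_rot: [0.166, -3.137, -0.001]
ft_force: [0.2, -0.3, -1.4]
grip_width: 0.203
grip_force: 107.0
```

```bash
python3 - <<'E'
from h import *
from scipy.spatial.transform import Rotation as R
np.set_printoptions(precision=4,suppress=True)
snap('scene','s2');snap('top','t2')
s=ctrl.get_state();M=R.from_rotvec(s['tool_rot']).as_matrix();print(s['position'],s['joint_positions'],M,s['ft_force'],s['torque'])
tip=s['position']-M[:,0]*.092+[0,0,.008]
print(tip,proj('s2',tip),proj('t2',tip))
t=np.array([.5335,-.0575,.0605]);print(proj('s2',t),proj('t2',t))
a=cv2.imread('pics/s2.png')[150:250,230:350];b=cv2.imread('pics/t2.png')[140:240,290:410]
cv2.imwrite('pics/d.png',cv2.resize(np.hstack([a,b]),(800,333),interpolation=2))
E
```

```text
[ 0.4304 -0.0665  0.1233] [-0.321  -0.0775  0.4005  2.0932  0.0335  1.1205  1.7415] [[-0.9943 -0.1067 -0.0005]
 [-0.1067  0.9943  0.0001]
 [ 0.0005  0.0001 -1.    ]] [-0.5012 -0.0886 -0.2962] [ 0.0332 -0.0017 -0.0408]
[ 0.5219 -0.0567  0.1313] [294.6331 173.4286] [345.1989 189.142 ]
[292.3028 189.6827] [344.0185 190.6687]
```

View pics/d.png

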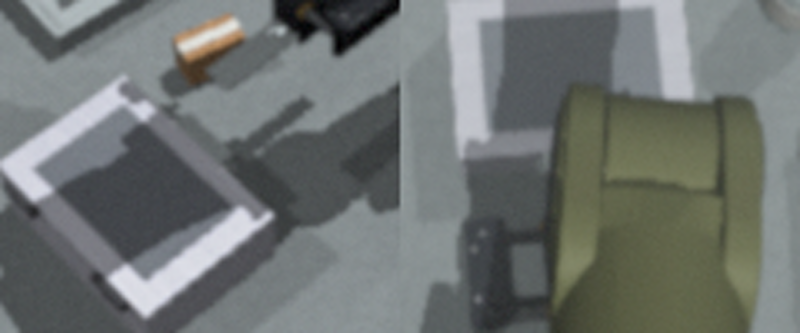

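The scene crop shows the blade tip at full-image (294,174), which matches the prediction (294.6,173.4). I'll descend and push it in.

Call:
carry_out:
  steps:
    - [0,0,0,0,0,-3,0]
    - [0,0,0,0,0,-6,0]
    - [0,0,0,0,0,-7.6,0]
    - [0,0,0,0,0,-7.6,0]
    - [0,0,0,0,0,-7.6,0]
    - [0,0,0,0,0,-7.6,0]
    - [0,0,0,0.5,0.05,-7.6,0]
    - [0,0,0,1,0.1,-7.6,0]
    - [0,0,0,1.2,0.12,-7.6,0]
    - [0,0,0,1.2,0.12,-7.6,0]
    - [0,0,0,1.2,0.12,-7.6,0]

```text
time: 5.0
position: [0.4423, -0.0668, 0.0476]
tool_rot: [0.163, -3.137, -0.0]
ft_force: [0.0, 0.8, -0.6]
grip_width: 0.2
grip_force: 107.1
```

Call:
carry_out:
  steps:
    - [0,0,0,0.3,0.03,0,0]
    - [0,0,0,0.6,0.06,0,0]
    - [0,0,0,0.9,0.1,0,0]
    - [0,0,0,0.9,0.1,0,0]
    - [0,0,0,0.9,0.1,0,0]

```text
time: 5.5
position: [0.4514, -0.0658, 0.0475]
tool_rot: [0.164, -3.137, -0.0]
ft_force: [-0.2, -0.2, -1.8]
grip_width: 0.197
grip_force: 107.1
```

```bash
python3 - <<'E'
from h import *
snap('scene','s3')
a=cv2.imread('pics/s3.png')[160:230,260:345]
cv2.imwrite('pics/e.png',cv2.resize(a,None,fx=7,fy=7,interpolation=2))
E
```

```text
(no output)
```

View pics/e.png

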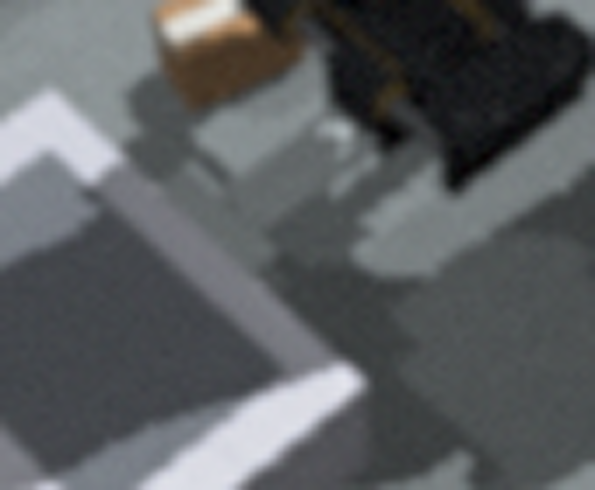

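The blade runs from about (330,140) down to the tab at (235,210) and disappears there, with no contact force. I'll go slightly deeper and then lift gently.

Call:
carry_out:
  steps:
    - [0,0,0,0.3,0.03,0,0]
    - [0,0,0,0.3,0.03,0,0]
    - [0,0,0,0.3,0.03,0.4,0]
    - [0,0,0,0.3,0.03,0.8,0]
    - [0,0,0,0.3,0.03,1.0,0]
    - [0,0,0,0.3,0.03,1.0,0]
    - [0,0,0,0.3,0.03,1.0,0]

```text
time: 6.25
position: [0.4541, -0.0655, 0.0576]
tool_rot: [0.164, -3.137, -0.0]
ft_force: [-1.4, 0.1, -2.3]
grip_width: 0.203
grip_force: 107.1
```

Call:
carry_out:
  steps:
    - [0,0,0,0.15,0.02,1.1,0]
    - [0,0,0,0.37,0.04,2.2,0]
    - [0,0,0,0.8,0.08,3.5,0]
    - [0,0,0,1.28,0.13,4.85,0]
    - [0,0,0,2.0,0.21,6.05,0]
    - [0,0,0,2.8,0.29,7.2,0]
    - [0,0,0,3.7,0.39,8.2,0]
    - [0,0,0,4.7,0.49,9.15,0]
    - [0,0,0,4.7,0.49,9.15,0]

```text
time: 7.15
position: [0.5049, -0.0603, 0.1515]
tool_rot: [-0.164, 3.131, -0.001]
ft_force: [-0.3, -0.6, -1.4]
grip_width: 0.199
grip_force: 107.0
```

```bash
python3 - <<'E'
from h import *
s=ctrl.get_state();print(s['ft_force'],s['torque'])
d=snap('scene','s4')
a=cv2.imread('pics/s4.png')[110:260,210:400]
cv2.imwrite('pics/f.png',cv2.resize(a,None,fx=4,fy=4,interpolation=2))
E
```

```text
[-0.34423949 -0.61689074 -1.40510904] [ 0.03212689 -0.01370012  0.01883351]
```

View pics/f.png

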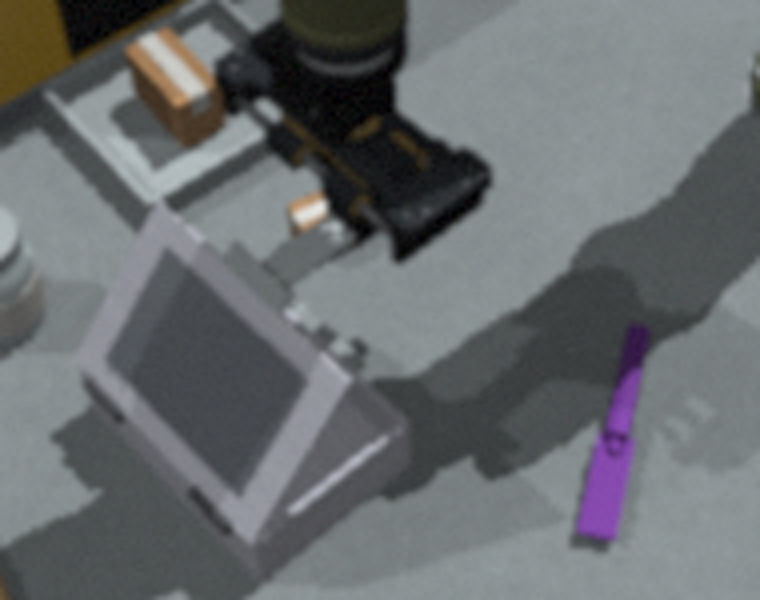

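The cover is at about 0.7 rad, with the blade under the tab at around (285,265). I'll continue the arc.

Call:
carry_out:
  steps:
    - [0,0,0,1.1,0.11,0.8,0]
    - [0,0,0,2.2,0.23,1.5,0]
    - [0,0,0,3.4,0.36,2.1,0]
    - [0,0,0,4.7,0.49,2.5,0]
    - [0,0,0,5.9,0.63,2.85,0]
    - [0,0,0,7.2,0.76,3.05,0]
    - [0,0,0,8.5,0.9,3.1,0]
    - [0,0,0,9.8,1.03,3.05,0]
    - [0,0,0,11.1,1.17,2.85,0]
    - [0,0,0,11.6,1.22,2.75,0]
    - [0,0,0,11.6,1.22,2.75,0]

```text
time: 8.3
position: [0.618, -0.0481, 0.1763]
tool_rot: [-0.164, 3.137, -0.0]
ft_force: [0.5, -0.4, -1.4]
grip_width: 0.201
grip_force: 107.0
```

```bash
python3 - <<'E'
from h import *
s=ctrl.get_state();print(s['position'],s['ft_force'],s['torque'])
d=snap('scene','s5');snap('top','t5')
a=cv2.imread('pics/s5.png')[120:270,200:400];b=cv2.imread('pics/t5.png')[100:250,260:460]
cv2.imwrite('pics/g.png',cv2.resize(np.hstack([a,b]),None,fx=2,fy=2,interpolation=2))
E
```

```text
[ 0.61795405 -0.04808358  0.17627509] [ 0.50362198 -0.4008415  -1.38239964] [0.0605646  0.03103952 0.00545114]
```

View pics/g.png

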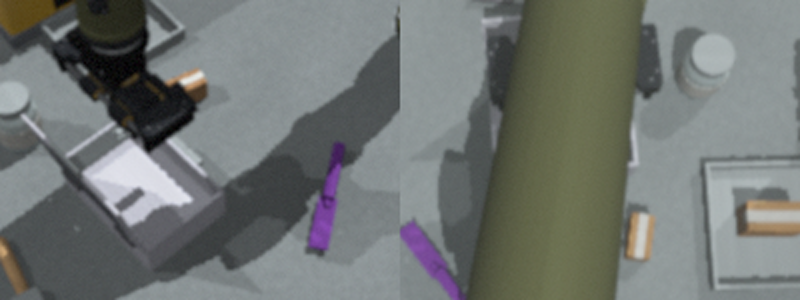

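The cover is up: in the scene crop its top -y corner is at about (28,115), which is full-image (214,177.5), and the open inside is visible. I'll check the angle by projection.

```bash
python3 - <<'E'
from h import *
a=np.radians(6);X=np.array([np.cos(a),np.sin(a),0]);Y=np.array([-X[1],X[0],0]);C=np.array([.6187,-.0484,0])
H=C+.07*X+[0,0,.0605]
for th in(1.3,1.4,1.5,1.6,1.7,1.8):
    n=np.array(0); P=H+.14*(-np.cos(th)*X+np.array([0,0,np.sin(th)]))
    print(th,proj('s5',P-.1*Y),proj('s5',P+.1*Y))
print(proj('s5',H-.1*Y),proj('s5',H+.1*Y))
E
```

```text
1.3 [230.91193283 163.08187527] [279.96957127 210.49354278]
1.4 [226.46310227 165.16472535] [275.54811977 213.11516385]
1.5 [221.97439486 167.65114928] [271.03258137 216.13071094]
1.6 [217.50382522 170.51627243] [266.48128313 219.50804679]
1.7 [213.11099342 173.72814326] [261.95520422 223.20772333]
1.8 [208.85577561 177.24813437] [257.5166285  227.18356543]
[228.3476942  199.19871086] [272.94286247 245.10359697]
```

Call:
carry_out:
  steps:
    - [0,0,0,-5,-0.5,1,0]
    - [0,0,0,-10,-1,1,0]
    - [0,0,-5,-15,4,1,0]
    - [0,0,-21.7,-15,32.1,-5,0]
    - [0,0,-21.7,-15,32.1,-5,0]
    - [0,0,-21.7,-15,32.1,-10,0]
    - [0,0,-21.7,-15,32.1,-10,0]
    - [0,0,-21.7,-15,32.1,-10,0]
    - [0,0,-21.7,-15,32.1,-10,0]
    - [0,0,-21.7,-15,32.1,-10,0]
    - [0,0,-21.7,-15,32.1,-14,0]
    - [0,0,-21.7,-15,32.1,-16,0]

```text
time: 9.6
position: [0.4654, 0.2731, 0.0144]
tool_rot: [-0.425, -3.111, 0.002]
ft_force: [0.2, -0.8, -1.4]
grip_width: 0.203
grip_force: 107.0
```

Call:
carry_out:
  steps:
    - [0,0,0,0,0,-0.6,0]
    - [0,0,0,0,0,-1.0,0]
    - [0,0,0,0,0,-1.2,0]
    - [0,0,0,0,0,-1.2,0]
    - [0,0,0,0,0,-1.2,0]

```text
time: 10.1
position: [0.4683, 0.273, 0.0058]
tool_rot: [0.43, 3.11, 0.003]
ft_force: [-0.0, -0.2, -0.8]
grip_width: 0.198
grip_force: 107.0
```

Call:
carry_out:
  steps:
    - [0,0,0,0,0,-0.15,0]
    - [0,0,0,0,0,-0.15,0]
    - [0,0,0,0,0,-0.15,0.5]
    - [0,0,0,0,0,-0.15,0.5]
    - [0,0,0,0,0,-0.15,0.5]
    - [0,0,0,0,0,-0.15,0.5]
    - [0,0,0,0,0,2,0.5]
    - [0,0,0,0,0,6,0.5]
    - [0,0,0,0,0,11,0.5]
    - [0,0,0,0,0,16,0.6]
    - [0,0,0,0,0,20,0.6]
    - [0,0,0,0,0,20,0.6]

```text
time: 11.3
position: [0.4706, 0.2747, 0.2115]
tool_rot: [0.429, 3.103, 0.013]
ft_force: [-0.3, 0.2, 0.8]
grip_width: 0.591
grip_force: 0.0
```

Call:
carry_out:
  steps:
    - [0,0,-8,0,-5,0,0.85]
    - [0,0,-16,0,-10,0,0.85]
    - [0,0,-24,0,-15,0,0.85]
    - [0,0,-32,0,-20,0,0.85]
    - [0,0,-40,0,-25,0,0.85]
    - [0,0,-48,0,-30,0,0.85]
    - [0,0,-56,1,-35,0,0.85]
    - [0,0,-64,1.5,-40,0,0.85]
    - [0,0,-72,2,-45,0,0.85]
    - [0,0,-74.3,2.4,-50,0,0.85]
    - [0,0,-74.3,2.4,-55,-2,0.85]
    - [0,0,-74.3,2.4,-60,-5,0.85]

```text
time: 12.5
position: [0.4919, -0.3183, 0.1617]
tool_rot: [2.22, 2.218, 0.001]
ft_force: [0.6, 0.4, -0.2]
grip_width: 0.849
grip_force: 0.0
```

Call:
carry_out:
  steps:
    - [0,0,0,0,-1.6,-2,0.85]
    - [0,0,0,0,-1.6,-4,0.85]
    - [0,0,0,0,-1.6,-4,0.85]
    - [0,0,0,0,-1.6,-4,0.85]
    - [0,0,0,0,-1.6,-4,0.85]
    - [0,0,0,0,-1.6,-4,0.85]

```text
time: 13.1
position: [0.4924, -0.3313, 0.1227]
tool_rot: [2.219, 2.221, 0.002]
ft_force: [0.2, -1.0, -0.6]
grip_width: 0.848
grip_force: 0.0
```

```bash
python3 - <<'E'
from h import *
from scipy.spatial.transform import Rotation as R
np.set_printoptions(precision=4,suppress=True)
s=ctrl.get_state();print(s['position'],s['joint_positions'],R.from_rotvec(s['tool_rot']).as_matrix()[:,1])
snap('scene','s6');snap('top','t6')
a=cv2.imread('pics/s6.png')[90:190,200:350];b=cv2.imread('pics/t6.png')[160:260,380:530]
c=cv2.imread('pics/s6.png')[220:320,320:470]
print(proj('s6',[.491,-.343,.06]))
# check tin / spatula vs initial
cv2.imwrite('pics/h.png',cv2.resize(np.vstack([np.hstack([a,b]),np.hstack([c,cv2.imread('pics/s6.png')[150:250,180:330]])]),(800,533),interpolation=2))
E
```

```text
[ 0.4924 -0.3313  0.1227] [-0.0177  0.312   0.6745  1.744  -0.2119  1.157   0.7194] [1.     0.0006 0.0023]
[252.5732 125.4681]
```

View pics/h.png

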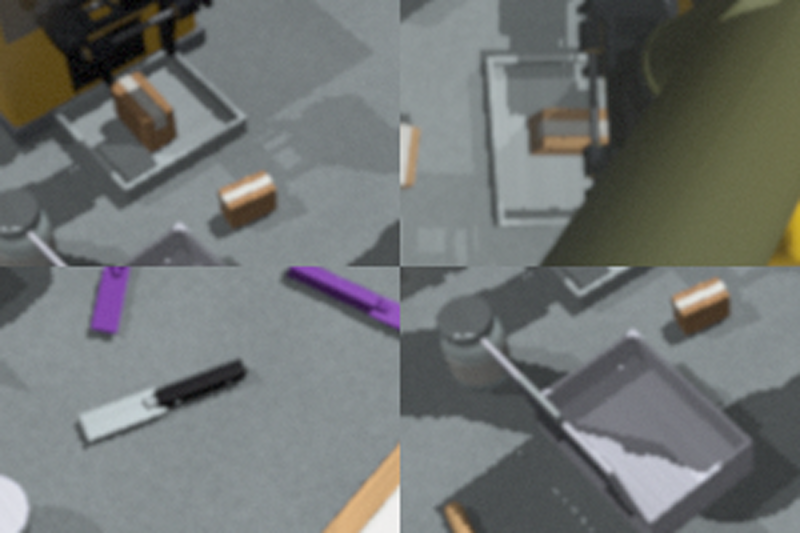

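The spatula lies flat and the cover stands slightly past upright. The gripper is over the carton but 12 mm short in y, so I'll correct that, descend and grip.

Call:
carry_out:
  steps:
    - [0,0,0,0,-1.2,-2,0.85]
    - [0,0,0,0,-1.2,-5,0.85]
    - [0,0,0,0,-1.2,-8,0.85]
    - [0,0,0,0,-1.2,-9.5,0.85]
    - [0,0,0,0,-1.2,-10.2,0.85]
    - [0,0,0,0,-1.2,-10.2,0.85]
    - [0,0,0,0,-1.2,-10.2,0.3]
    - [0,0,0,0,-1.2,-10.2,0.3]
    - [0,0,0,0,-1.2,-10.2,0.3]
    - [0,0,0,0,-1.2,-10.2,0.3]
    - [0,0,0,0,-1.2,-10.2,0.3]
    - [0,0,0,0,-1.2,-10.2,0.3]
  squeeze: 20

```text
time: 14.4
position: [0.4915, -0.3436, 0.0198]
tool_rot: [2.222, 2.221, 0.0]
ft_force: [-0.9, -0.3, 3.1]
grip_width: 0.484
grip_force: 20.0
```

Call:
carry_out:
  steps:
    - [0,0,0,0,0,5,0.3]
    - [0,0,0,0,0,10,0.3]
    - [0,0,8,0,3,13,0.3]
    - [0,0,16,0,6,15,0.3]
    - [0,0,24,0,9,15,0.3]
    - [0,0,32,0,12,15,0.3]
    - [0,0,40,0,15,15,0.3]
    - [0,0,48,1,18,15,0.3]
    - [0,0,56,2,21,15,0.3]
    - [0,0,64,3,24,15,0.3]
    - [0,0,72,4,27,15,0.3]
    - [0,0,80,6,29.4,15,0.3]

```text
time: 15.6
position: [0.5507, -0.0476, 0.1691]
tool_rot: [-0.264, -3.129, -0.002]
ft_force: [-0.0, -0.5, -0.8]
grip_width: 0.486
grip_force: 19.9
```

Call:
carry_out:
  steps:
    - [0,0,8,2,0,0,0.3]
    - [0,0,16,4,0,0,0.3]
    - [0,0,16,5.6,0,0,0.3]
    - [0,0,16,5.6,0,0,0.3]
    - [0,0,16,5.6,0,0,0.3]
    - [0,0,16,5.6,0,0,0.3]

```text
time: 16.2
position: [0.6064, -0.0498, 0.1691]
tool_rot: [0.163, -3.136, -0.0]
ft_force: [-0.4, -0.3, -2.4]
grip_width: 0.48
grip_force: 19.9
```

```bash
python3 - <<'E'
from h import *
from scipy.spatial.transform import Rotation as R
np.set_printoptions(precision=4,suppress=True)
s=ctrl.get_state();print(s['position'],s['joint_positions'],R.from_rotvec(s['tool_rot']).as_matrix(),s['ft_force'],s['grip_width'])
E
```

```text
[ 0.6064 -0.0498  0.1691] [-0.2614  0.2702  0.3576  1.6427 -0.0988  1.2477  1.7902] [[-0.9946 -0.1034 -0.0011]
 [-0.1034  0.9946  0.0002]
 [ 0.0011  0.0003 -1.    ]] [-0.3993 -0.3429 -2.4343] 0.48028779416703526
```

Call:
carry_out:
  steps:
    - [0,0,0,0,0,-4,0.3]
    - [0,0,0,0,0,-8,0.3]
    - [0,0,0,0,0,-11,0.3]
    - [0,0,0,0,0,-12.5,0.3]
    - [0,0,0,0,0,-13.1,0.3]
    - [0,0,0,0,0,-13.3,0.3]
    - [0,0,0,0,0,-13.4,0.3]
    - [0,0,0,0,0,-13.4,0.3]
    - [0,0,0,0,0,-13.4,0.3]

```text
time: 17.1
position: [0.6083, -0.0496, 0.0367]
tool_rot: [-0.164, 3.135, 0.0]
ft_force: [0.6, 0.1, -1.3]
grip_width: 0.478
grip_force: 19.9
```

Call:
carry_out:
  steps:
    - [0,0,0,0,0,-0.1,0.3]
    - [0,0,0,0,0,-0.1,0.3]
    - [0,0,0,0,0,-0.1,0.3]

```text
time: 17.4
position: [0.6077, -0.0496, 0.0348]
tool_rot: [-0.164, 3.137, 0.0]
ft_force: [0.6, -0.7, 0.9]
grip_width: 0.484
grip_force: 19.9
```

Contact has begun (Fz went from -1.3 to +0.9). I'll release and rise.

Call:
carry_out:
  steps:
    - [0,0,0,0,0,0,0.8]
    - [0,0,0,0,0,0,0.8]
    - [0,0,0,0,0,0,0.8]
    - [0,0,0,0,0,0,0.8]
    - [0,0,0,0,0,2,0.8]
    - [0,0,0,0,0,6,0.8]
    - [0,0,0,0,0,11,0.8]
    - [0,0,0,0,0,16,0.8]
    - [0,0,0,-5,0,18,0.8]
    - [0,0,0,-10,5,18,0.8]
    - [0,0,0,-14,10,18,0.8]
    - [0,0,0,-14,15,18,0.8]

```text
time: 18.6
position: [0.4747, 0.0694, 0.215]
tool_rot: [-0.158, 3.137, 0.001]
ft_force: [1.5, 1.1, -0.2]
grip_width: 0.796
grip_force: 0.0
```

Call:
carry_out:
  steps:
    - [0,0,0,0,5,0,0.8]
    - [0,0,0,0,10,0,0.8]
    - [0,0,0,0,15,0,0.8]
    - [0,0,0,0,15,0,0.8]
    - [0,0,0,0,15,0,0.8]

```text
time: 19.1
position: [0.4764, 0.221, 0.214]
tool_rot: [0.168, -3.137, 0.001]
ft_force: [-0.6, -0.4, 0.2]
grip_width: 0.799
grip_force: 0.0
```

```bash
python3 - <<'E'
from h import *
snap('scene','s7');snap('top','t7')
a=cv2.imread('pics/s7.png')[130:280,180:380];b=cv2.imread('pics/t7.png')[90:240,200:400]
cv2.imwrite('pics/i.png',cv2.resize(np.hstack([a,b]),None,fx=2,fy=2,interpolation=2))
E
```

```text
(no output)
```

View pics/i.png

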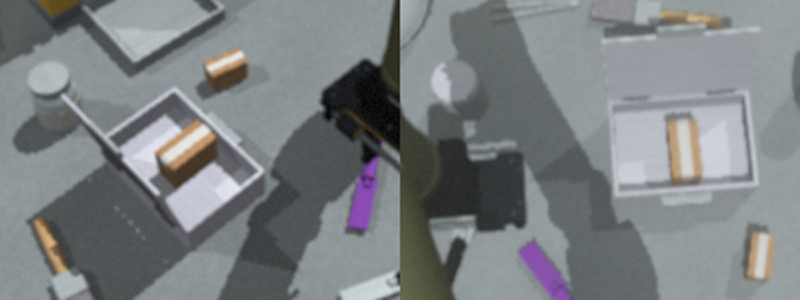

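The carton stands flat inside the case, the cover is open past upright, the spatula is on the bench, and the jar and tin are where they were.

```bash
python3 -c "
from bench import ctrl
print(ctrl.close_job())"
```

```text
the job is handed in; nothing more can be done
None
```

The job is handed in; the hand-in gave no verdict, but by the last pictures and readings the cover stands open at about 1.7 rad, the spatula lies flat on the bench, and the carton is upright on the case floor with the jar and tin where they were.

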